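# Pack the low transformer and close the parts box

### The job

Two transformers stand on the bench: put the low one, the one that stays below the rim, into the open black box, standing on its feet on the box floor. Then put the loose lid on the box so that it lies flat and closed on the rim all round. Set both down gently instead of dropping them, and leave the tall transformer where it stands.

Things in the scene. Friction and masses are not known exactly. Their poses are not given: they have to be found in the camera images.
- box: Open-topped black plastic parts box, fixed to the bench. Outside 110 (its x) x 150 (its y) x 60 mm high; walls and floor 5 mm thick, so inside 100 x 140 mm and 55 mm deep. Origin: centre of its underside, on the bench; z up.
- lid: Loose black lid, right way up on the bench left of the box, 0.2 kg. Origin: underside centre of its locating block (76 x 116 x 10 mm, enters the box with 12 mm play each side). Plate 134 (x) x 174 (y) mm, 10 to 15 mm above origin; grey grip bar 15 to 45 mm above it, 64 mm along x, 16 wide: pinch across y. Closed: plate on rim, origin 50 mm above the box's, x along box x, either way.
- transformer_low: The low transformer: grey steel core, copper-coloured winding, black foot plate; 54 (its x) x 44 (its y) mm, 36 mm high, 0.2 kg. Loose, standing on the bench to the robot's right. Origin: centre of its underside; z up. The winding has two flat faces 44 mm apart across y, 36 mm long, 4 to 30 mm above the underside: grip there.
- transformer_tall: The tall transformer: same make, same 54 x 44 mm footprint, but 68 mm high, too tall for the box. Loose, also standing to the robot's right; either of the two may be the nearer one. Origin: centre of its underside. To be left alone.
There are look-alikes about, which are no part of the job. Leave any pink or red look-alike of the lid alone.

How it is judged:
By the outcome, as a careful person would: the job done as asked, in the order asked, and still so for the second after the job is handed in, with the robot touching nothing.
It also fails if it takes over 58 s, if anything falls off the work surface, if the arm or the gripper's body presses on something with over 40 N, if the wrist force passes 120 N, or if a joint passes its speed limit or range.

### The arm

A 6-joint arm with a two-finger parallel gripper is mounted at the origin on the work surface. World frame = base frame: x ahead of the robot, y to its left, z up, the work surface at z = 0. Lengths are in m, angles in rad, forces in N, time in s.
With the tool pointing down it reaches from about 0.425 to 0.95 m from the base axis. Payload 3.5 kg.
Tool frame: the origin (TCP) lies at the very end of the fingers, on their centre line; the grasp point (between the pads) lies 19 mm behind it; z points along the fingers, y is the line along which they close (so a half turn about z gives the same grasp; the last joint's range is limited). The gripper opens to 85 mm and grips with 20 to 120 N. Pads are 22 mm wide; open, the fingers measure 114 mm over their backs; the gripper's body (76 mm by 85 mm) begins 54 mm behind the grasp point. The pads swing forward as they close: fully open they stand 13 mm farther back than shut.
Start: joints at [-1.481, 0.286, 1.577, -0, 1.279, -0.15], TCP at [0.16, -0.656, 0.205] pointing down, gripper open.
Joint ranges: [-2.77, 2.77], [-0.9, 2.22], [0.21, 2.48], [-1.53, 4.67], [0.24, 2.81], [-2.84, 2.84]. Speed limits (rad/s): [2.79, 2.79, 3.14, 3.14, 3.14, 3.14].

### API

Orientations are given as a unit quaternion [x, y, z, w].
In Python, from plant import get_state, read_camera, sign_off, recognise gives the robot as it stands.
- The arm moves only by the tool arm_command, never from a script. Its argument "steps" is a list of rows, each an object with "translation": the shift along the tool's x, y, z scaled (see below), a list of three; "twist": the turn, a rotation vector about the tool's x, y, z scaled (see below), a list of three; "fingers": the opening, from -1 (shut) to 1 (fully open). In form: [{"translation": [x, y, z], "twist": [rx, ry, rz], "fingers": fingers}, ...]. A call has 1 to 5 rows; each row is the pose to reach, as a shift and turn from the pose commanded when the call began, along the tool's axes at that moment; what a row does not reach only later rows make up. The controller multiplies each number of a shift by 75 cm and each number of a turn by 60 degrees. A row lasts 1/8 s, in which the tool goes at most 62.5 mm and 10.7 degrees, less where a joint would pass 70% of its speed; a pose out of reach is approached as far as the arm can. A call with a number of a shift or a turn outside -1 to 1 is refused whole. A call with a gripper value outside its range is refused whole. The fingers move at their own pace and stop on an object; "grip_force" is the grip in N (left out, the last holds). Time passes only in rows, so rows that repeat a pose let the fingers close. It gives the time, the measured TCP pose, the force, the opening and the grip force at its end, in the units of the state.
- get_state(): the state, without advancing time (a new reading comes with each control period).
- read_camera(name): name is "scene" or "top"; returns a dict with "pixels" (384x512x3 uint8, red, green, blue), "K" (3x3 intrinsics, pixels), "R" (3x3) and "t" (3): a world point X has camera coordinates R X + t. Camera axes: x right, y down, z forward; pixel columns grow to the right and rows downward; lengths in m; the calibration is good to about 2 mm. A picture is of the moment at which its call begins. There is no depth.
- sign_off(): hands the job in; it is judged then, once.
Trained networks look in a picture, given as the dict that the camera call returned (one of the last four; its "shot" number tells which), for a name from the list of things; names that differ only in an ending like _2 or _b are one class to them, and where a whole thing is asked for, a point or a joint stands for the part that bears it (a point fixed in the world has none). Each returns a list of dicts, best first, with "conf" (0 to 1); they miss things now and then, are a little off and sometimes report something else, mostly with a low value. They report only what shows in the picture. A call takes as long as a camera call. They do not tell look-alikes from the thing itself.
- recognise(picture, query): "point" ([row, column] in pixels, amid what is visible of it).
The state is a dict: "time": time; "qpos": joint angles; "dq": joint speeds; "joint_efforts": joint torques, N m; "eef_pos": TCP position; "tcp_rot": TCP orientation; "contact_force": force on the tool from outside, world axes, zero at the start; "wrist_torque": the same for the moment, N m; "opening": opening from 0.0 (shut) to 1.0 (fully open); "finger_force": force on a finger pad.
Only numpy, scipy, OpenCV 4.12 (cv2) and the standard library are available. Lean on these libraries where they do the work, as an engineer would, in place of code of your own. Each camera call takes 0.05 s, during which the arm holds its last target. There are 200 camera calls.

## Working session

There is one attempt and no reset: what is moved stays moved. The work goes in short steps, Python scripts to look and compute and a tool call to move; the robot and the scene stay as the last step left them, time stands still between calls to the robot, and variables do not carry over. Pictures are saved under pics/ and viewed, at most 10 in all, crops included, and the job is handed in when it is done.

Besides the shell and the picture viewer there is one more tool, called after "Request:" by a JSON object that holds its "method" and its "body". arm_command: Moves the arm, as the interface text tells. Shifts and turns lie within -1 to 1; 1 stands for 75 cm of shift or 60 degrees of turn. Its arguments: {"type":"object","properties":{"steps":{"type":"array"},"grip_force":{"type":"number"}},"required":["steps"]}

```bash
mkdir -p pics; ls; python3 - <<'E'
from plant import *
import cv2,numpy as np,pickle
s=get_state();print(s)
for n in("scene","top"):
    p=read_camera(n);pickle.dump(p,open(n+".pkl","wb"))
    cv2.imwrite(f"pics/{n}0.png",p["pixels"][:,:,::-1]);print(n,p["K"],p["R"],p["t"])
    for q in("box","lid","transformer_low","transformer_tall"):print(q,[(d["point"],round(d["conf"],2)) for d in recognise(p,q)])
E
```

```text
pics
{'time': 0.0, 'qpos': array([-1.48098017e+00,  2.87207250e-01,  1.57816206e+00, -1.95251541e-05,
        1.27861149e+00, -1.50002246e-01]), 'dq': array([-6.05547340e-04, -9.39890142e-05, -1.24016224e-03, -2.58738074e-04,
        1.67423544e-03,  6.86568706e-05]), 'joint_efforts': array([-1.14222104e-03, -4.05983484e+01, -2.92626625e+01, -1.29169603e-04,
        5.94483427e-03, -2.61207189e-08]), 'eef_pos': array([ 0.16028734, -0.65495428,  0.20332762]), 'tcp_rot': array([ 9.92818456e-01,  1.19624778e-01,  2.65865604e-05, -1.19381036e-03]), 'contact_force': array([-0.44424996, -1.02270425, -0.1961252 ]), 'wrist_torque': array([-0.01890799,  0.00369562,  0.01050481]), 'finger_force': 0.0, 'opening': 0.9963761648042521}
scene [[489.24994622   0.         254.85126305]
 [  0.         489.24994622 190.66724515]
 [  0.           0.           1.        ]] [[ 0.68202579  0.73132761  0.00086134]
 [ 0.62344293 -0.58079756 -0.52344351]
 [-0.38230843  0.35753897 -0.85205995]] [-0.38355472 -0.18773639  1.56754608]
box [([233.5, 252.9], 0.68)]
lid [([218.7, 166.8], 0.94), ([124.6, 258.3], 0.93), ([172.5, 398.6], 0.85), ([160.5, 312.6], 0.69)]
transformer_low [([275.2, 156.3], 0.79)]
transformer_tall [([326.6, 183.6], 0.72)]
top [[356.62742951   0.         256.67771023]
 [  0.         356.62742951 195.57350118]
 [  0.           0.           1.        ]] [[-0.01869797 -0.99976265  0.01118127]
 [-0.9970183   0.01780693 -0.07508279]
 [ 0.07486587 -0.01255182 -0.99711461]] [0.08872406 0.46864509 0.98241735]
box [([170.5, 278.4], 0.56)]
lid [([275.4, 179.0], 0.96), ([247.2, 327.7], 0.89), ([128.9, 112.8], 0.79), ([195.9, 167.1], 0.61)]
transformer_low [([199.0, 367.9], 0.85)]
transformer_tall [([145.2, 385.2], 0.84)]
```

View pics/scene0.png

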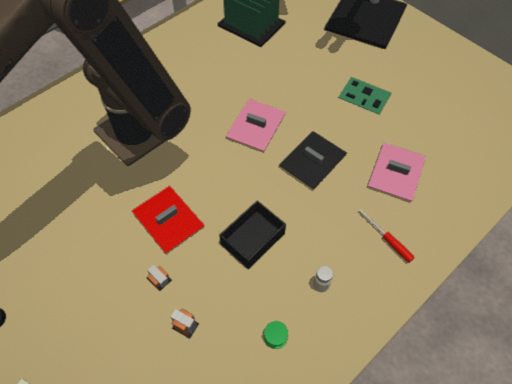

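View pics/top0.png

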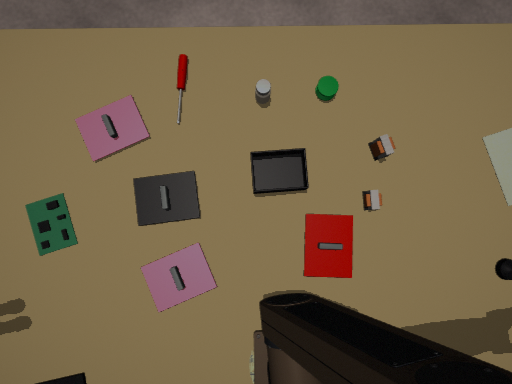

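Scene picture: the black box is at (252,233). The lid candidates are black (313,160), pink (256,124) and (398,170), and red (168,218). In the top view the black lid is at (167,198) and the box at (278,171). The transformer candidates in the top view are (372,200) and (382,147). The black lid matches the description; next I crop close on the transformers, lid and box.

```bash
cat >h.py <<'E'
import numpy as np,cv2,pickle
def ray(p,uv,z):
    d=p["R"].T@np.linalg.inv(p["K"])@np.array([uv[0],uv[1],1.]);c=-p["R"].T@p["t"]
    return c+d*(z-c[2])/d[2]
def proj(p,X):
    x=(np.atleast_2d(X)@p["R"].T+p["t"])@p["K"].T;return x[:,:2]/x[:,2:]
def box3(xy,yaw,sx,sy,zs):
    c,s=np.cos(yaw),np.sin(yaw)
    return np.array([[xy[0]+c*a-s*b,xy[1]+s*a+c*b,z] for z in zs for a,b in((-sx/2,-sy/2),(sx/2,-sy/2),(sx/2,sy/2),(-sx/2,sy/2))])
E
python3 - <<'E'
from h import *
P={n:pickle.load(open(n+".pkl","rb")) for n in("scene","top")}
def crop(n,c,r=(40,30),f=10):
    im=P[n]["pixels"][c[1]-r[1]:c[1]+r[1],c[0]-r[0]:c[0]+r[0],::-1]
    return cv2.resize(im,(400,300),interpolation=cv2.INTER_CUBIC)
a=np.hstack([crop("scene",(170,300),(60,45)),crop("top",(375,172),(60,45))])
b=np.hstack([crop("top",(167,198),(48,36)),crop("top",(278,171),(48,36))])
cv2.imwrite("pics/crop1.png",np.vstack([a,b]))
for n,l in dict(scene=[("low?",156,275),("far?",183,325),("lid",313,160),("box",253,234)],top=[("low?",372,200),("far?",382,147),("lid",167,198),("box",279,171)]).items():
    for m,u,v in l:print(n,m,[ray(P[n],(u,v),z)[:2].round(3) for z in(.0,.036,.068)])
E
```

```text
scene low? [array([ 0.436, -0.245]), array([ 0.452, -0.249]), array([ 0.466, -0.253])]
scene far? [array([ 0.591, -0.276]), array([ 0.602, -0.28 ]), array([ 0.612, -0.283])]
scene lid [array([0.464, 0.338]), array([0.479, 0.316]), array([0.492, 0.298])]
scene box [array([0.524, 0.029]), array([0.537, 0.017]), array([0.549, 0.006])]
top low? [array([ 0.453, -0.249]), array([ 0.451, -0.237]), array([ 0.449, -0.227])]
top far? [array([ 0.606, -0.285]), array([ 0.598, -0.272]), array([ 0.592, -0.26 ])]
top lid [array([0.469, 0.335]), array([0.466, 0.326]), array([0.464, 0.319])]
top box [array([0.541, 0.015]), array([0.536, 0.017]), array([0.531, 0.02 ])]
```

View pics/crop1.png

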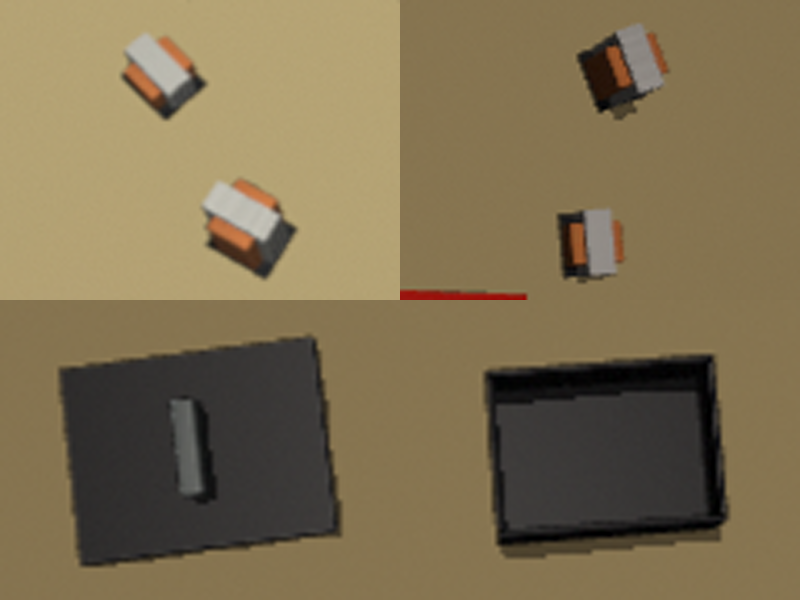

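The low transformer is the nearer one: top view (372,200), scene (157,276). The two views agree on it at z≈0.036, about (0.45,-0.245), and its windings face ±y. The black lid and the box are both clear. Next I fit the silhouettes for accurate poses.

```bash
cat >>h.py <<'E'
from scipy.optimize import minimize
PARTS=dict(box=[(.110,.150,(0,.06))],lid=[(.134,.174,(.010,.015)),(.064,.016,(.015,.045))],
 transformer_low=[(.054,.044,(0,.004)),(.054,.018,(.004,.036)),(.036,.044,(.004,.03))])
def sil(p,name,q,shape,z0=0,S=4):
    m=np.zeros((shape[0]*S,shape[1]*S),np.uint8)
    for sx,sy,zs in PARTS[name]:
        h=cv2.convexHull(((proj(p,box3(q[:2],q[2],sx,sy,np.array(zs)+z0))+.5)*S).astype(np.float32))
        cv2.fillConvexPoly(m,np.round(h*16).astype(np.int32),1,shift=4)
    return cv2.resize(m.astype(np.float32),shape[::-1],interpolation=cv2.INTER_AREA)
def mask(p):
    im=cv2.cvtColor(p["pixels"],cv2.COLOR_RGB2HSV);H,Sx,V=[im[:,:,i].astype(int) for i in range(3)]
    return ((Sx<85)|(V<60)|((H<12)&(Sx>120))).astype(np.float32)
def fit(ps,name,q0,z0=0):
    def cost(q):
        c=0
        for p in ps:
            M=mask(p);u=proj(p,[[q0[0],q0[1],.02+z0]])[0].astype(int);w=np.zeros_like(M)
            r=60 if name!="transformer_low" else 24
            w[max(0,u[1]-r):u[1]+r,max(0,u[0]-r):u[0]+r]=1
            c+=(w*abs(M-sil(p,name,q,M.shape,z0))).sum()
        return c
    q0=np.array(q0,float)
    sx=np.vstack([q0]+[q0+d for d in np.diag([.008,.008,.1])])
    r=minimize(cost,q0,method="Nelder-Mead",options=dict(initial_simplex=sx,xatol=2e-4,fatol=.3,maxiter=120))
    return r.x,r.fun
E
python3 - <<'E'
from h import *
P={n:pickle.load(open(n+".pkl","rb")) for n in("scene","top")}
for n,q in dict(box=(.537,.017,.05),lid=(.469,.332,.1),transformer_low=(.451,-.243,0.05)).items():
    for k in(["top"],["scene"],["scene","top"]):
        x,f=fit([P[i] for i in k],n,q);print(n,k,x.round(4),round(f,1))
E
```

```text
box ['top'] [0.5363 0.019  0.057 ] 628.0
box ['scene'] [0.5324 0.0181 0.061 ] 356.9
box ['scene', 'top'] [0.535  0.0181 0.0491] 1062.2
lid ['top'] [0.469  0.334  0.1126] 458.4
lid ['scene'] [0.4645 0.333  0.1144] 597.7
lid ['scene', 'top'] [0.4679 0.3337 0.1072] 1150.1
transformer_low ['top'] [ 0.4537 -0.2453  0.0181] 125.2
transformer_low ['scene'] [ 0.4488 -0.2461  0.0664] 140.2
transformer_low ['scene', 'top'] [ 0.4532 -0.2449  0.008 ] 292.3
```

```bash
cat >go.py <<'E'
import sys,numpy as np
from scipy.spatial.transform import Rotation as Q
from plant import get_state
# usage: go.py x y z yaw -> shift and twist in command units (tool pointing down, tool x at yaw)
def go(x,y,z,yaw):
    s=get_state();R=Q.from_quat(s["tcp_rot"]);p=s["eef_pos"]
    T=Q.from_euler("z",yaw)*Q.from_quat([1,0,0,0])
    print("t",round(s["time"],2),"shift",(R.inv().apply(np.array([x,y,z])-p)/.75).round(4),
      "twist",((R.inv()*T).as_rotvec(degrees=True)/60).round(4),"F",s["contact_force"].round(1),"op",round(s["opening"],3),"ff",round(s["finger_force"],1),"p",p.round(4))
if __name__=="__main__":
    a=list(map(float,sys.argv[1:]))
    for i in range(0,len(a),4):go(*a[i:i+4])
E
python3 go.py .452 -.245 .15 .03
```

```text
t 0.5 shift [ 0.5078 -0.4395  0.073 ] twist [-0.     -0.      0.2004] F [ 0.9 -0.  -0.2] op 0.997 ff 0.0 p [ 0.1604 -0.6557  0.2047]
```

Request:
{"method": "arm_command", "body": {"steps": [{"translation": [0.508,-0.44,0],"twist": [0,0,0.2],"fingers": 1},{"translation": [0.508,-0.44,0],"twist": [0,0,0.2],"fingers": 1},{"translation": [0.508,-0.44,0],"twist": [0,0,0.2],"fingers": 1},{"translation": [0.508,-0.44,0],"twist": [0,0,0.2],"fingers": 1},{"translation": [0.508,-0.44,0],"twist": [0,0,0.2],"fingers": 1}], "grip_force": 40}}

```text
time: 1.12
eef_pos: [0.3421, -0.3992, 0.2051]
tcp_rot: [1.0, 0.015, 0.0, 0.0]
contact_force: [0.4, -0.1, 0.7]
opening: 1.004
finger_force: 0.0
```

```bash
python3 go.py .452 -.245 .1 .03 .452 -.245 .005 .03
```

```text
t 1.12 shift [ 0.1525 -0.2012  0.14  ] twist [ 0.0008 -0.0006 -0.0001] F [ 0.4 -0.1  0.7] op 1.004 ff 0.0 p [ 0.3421 -0.3992  0.2051]
t 1.12 shift [ 0.1524 -0.2013  0.2667] twist [ 0.0008 -0.0006 -0.0001] F [ 0.4 -0.1  0.7] op 1.004 ff 0.0 p [ 0.3421 -0.3992  0.2051]
```

Request:
{"method": "arm_command", "body": {"steps": [{"translation": [0.152,-0.201,0.14],"twist": [0,0,0],"fingers": 1},{"translation": [0.152,-0.201,0.14],"twist": [0,0,0],"fingers": 1},{"translation": [0.152,-0.201,0.14],"twist": [0,0,0],"fingers": 1},{"translation": [0.152,-0.201,0.14],"twist": [0,0,0],"fingers": 1},{"translation": [0.152,-0.201,0.14],"twist": [0,0,0],"fingers": 1}]}}

```text
time: 1.75
eef_pos: [0.4504, -0.2446, 0.0984]
tcp_rot: [1.0, 0.017, -0.001, -0.001]
contact_force: [-0.7, -1.1, 1.0]
opening: 0.999
finger_force: 0.0
```

```bash
python3 - <<'E'
from h import *
from plant import *
p=read_camera("scene");t=read_camera("top")
a=p["pixels"][215:365,90:290,::-1];b=t["pixels"][110:260,270:470,::-1]
cv2.imwrite("pics/c2.png",cv2.resize(np.hstack([a,b]),(800,300),interpolation=cv2.INTER_CUBIC))
E
python3 go.py .452 -.245 .005 .03
```

```text
t 1.85 shift [ 0.0016 -0.0031  0.1271] twist [ 0.001  -0.0005  0.0008] F [ 0.7 -0.4  0.9] op 1.0 ff 0.0 p [ 0.4508 -0.2472  0.1003]
```

View pics/c2.png

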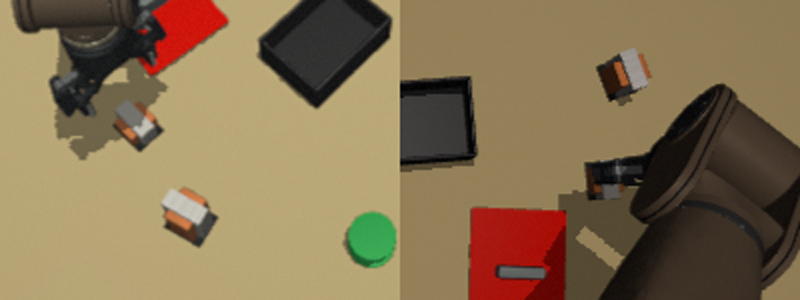

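The gripper is above the low transformer (crop left (137,125)), with one finger on each winding side. The tall transformer at crop (188,215) is clear. I'll go down now.

Request:
{"method": "arm_command", "body": {"steps": [{"translation": [0.001,-0.002,0.045],"twist": [0,0,0],"fingers": 1},{"translation": [0.001,-0.002,0.085],"twist": [0,0,0],"fingers": 1},{"translation": [0.001,-0.002,0.115],"twist": [0,0,0],"fingers": 1},{"translation": [0.001,-0.002,0.127],"twist": [0,0,0],"fingers": 1},{"translation": [0.001,-0.002,0.127],"twist": [0,0,0],"fingers": 1}]}}

```text
time: 2.48
eef_pos: [0.4512, -0.2462, 0.0049]
tcp_rot: [1.0, 0.015, 0.0, 0.0]
contact_force: [-0.1, 0.4, 1.2]
opening: 1.004
finger_force: 0.0
```

Request:
{"method": "arm_command", "body": {"steps": [{"translation": [0,0,0],"twist": [0,0,0],"fingers": -1},{"translation": [0,0,0],"twist": [0,0,0],"fingers": -1},{"translation": [0,0,0],"twist": [0,0,0],"fingers": -1},{"translation": [0,0,0],"twist": [0,0,0],"fingers": -1},{"translation": [0,0,0],"twist": [0,0,0],"fingers": -1}], "grip_force": 40}}

```text
time: 3.1
eef_pos: [0.4516, -0.2455, 0.0051]
tcp_rot: [1.0, 0.015, 0.0, 0.0]
contact_force: [-0.2, -0.8, 4.1]
opening: 0.24
finger_force: 39.3
```

The opening of 0.24 (20 mm) is not the expected 0.52, so I'll look before lifting.

```bash
python3 - <<'E'
from h import *
from plant import *
p=read_camera("scene");t=read_camera("top")
a=p["pixels"][240:315,110:210,::-1];b=t["pixels"][150:225,320:420,::-1]
cv2.imwrite("pics/c3.png",cv2.resize(np.hstack([a,b]),(800,300),interpolation=cv2.INTER_CUBIC))
s=get_state();print(s["opening"],s["finger_force"],s["contact_force"],proj(p,s["eef_pos"]),proj(t,s["eef_pos"]))
E
```

```text
0.23600370436487003 39.38129425048828 [-1.85697087  0.06859133  5.72259424] [[159.0828586  278.45218163]] [[371.21072683 200.34803136]]
```

View pics/c3.png

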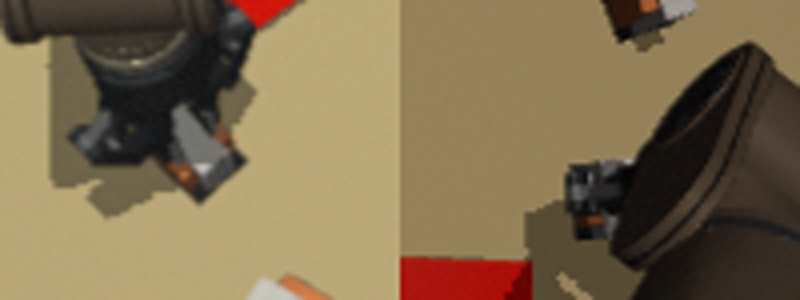

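The transformer hasn't been displaced, and the TCP projects onto it in both views. The finger reading may just be nonlinear. A small lift will show whether it's held.

Request:
{"method": "arm_command", "body": {"steps": [{"translation": [0,0,-0.02],"twist": [0,0,0],"fingers": -1},{"translation": [0,0,-0.05],"twist": [0,0,0],"fingers": -1},{"translation": [0,0,-0.09],"twist": [0,0,0],"fingers": -1},{"translation": [0,0,-0.12],"twist": [0,0,0],"fingers": -1},{"translation": [0,0,-0.12],"twist": [0,0,0],"fingers": -1}]}}

```text
time: 3.82
eef_pos: [0.4524, -0.2459, 0.0965]
tcp_rot: [1.0, 0.015, 0.002, 0.001]
contact_force: [0.3, -0.5, -1.6]
opening: 0.234
finger_force: 39.5
```

```bash
python3 - <<'E'
from h import *
from plant import *
p=read_camera("scene");t=read_camera("top")
s=get_state();e=s["eef_pos"]
us,ut=[proj(c,e)[0].astype(int) for c in(p,t)]
print(us,ut,s["opening"],s["finger_force"],s["contact_force"])
f=lambda c,u:c["pixels"][u[1]-37:u[1]+38,u[0]-50:u[0]+50,::-1]
cv2.imwrite("pics/c4.png",cv2.resize(np.hstack([f(p,us),f(t,ut)]),(800,300),interpolation=cv2.INTER_CUBIC))
E
```

```text
[153 264] [382 198] 0.23799215028637216 39.479820728302 [ 1.06596936  0.63785409 -3.03062998]
```

View pics/c4.png

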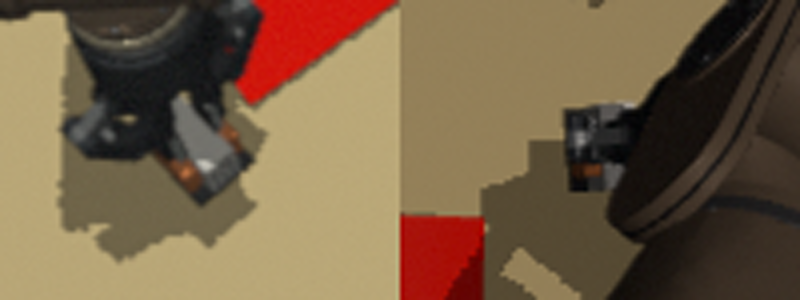

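It's lifted: the transformer sits between the fingers at the TCP (crop (205,160)), with about −2 N of load. I'll carry it over the box.

```bash
python3 go.py .535 .018 .13 .05
```

```text
t 3.92 shift [ 0.1229 -0.3466 -0.0482] twist [-0.0009  0.0009 -0.0188] F [ 1.1  0.6 -3. ] op 0.238 ff 39.5 p [ 0.4507 -0.2446  0.0937]
```

Request:
{"method": "arm_command", "body": {"steps": [{"translation": [0.02,-0.05,-0.045],"twist": [0,0,-0.019],"fingers": -1},{"translation": [0.043,-0.12,-0.048],"twist": [0,0,-0.019],"fingers": -1},{"translation": [0.067,-0.19,-0.048],"twist": [0,0,-0.019],"fingers": -1},{"translation": [0.092,-0.26,-0.048],"twist": [0,0,-0.019],"fingers": -1},{"translation": [0.116,-0.326,-0.048],"twist": [0,0,-0.019],"fingers": -1}]}}

```text
time: 4.55
eef_pos: [0.5298, 0.0039, 0.1284]
tcp_rot: [1.0, 0.025, -0.002, -0.0]
contact_force: [0.6, -0.1, -2.3]
opening: 0.238
finger_force: 39.7
```

Request:
{"method": "arm_command", "body": {"steps": [{"translation": [0.007,-0.02,0],"twist": [0,0,0],"fingers": -1},{"translation": [0.007,-0.02,0],"twist": [0,0,0],"fingers": -1}]}}

```text
time: 4.8
eef_pos: [0.5344, 0.0177, 0.1289]
tcp_rot: [1.0, 0.026, -0.001, -0.0]
contact_force: [-1.2, -0.2, -2.1]
opening: 0.242
finger_force: 39.8
```

```bash
python3 - <<'E'
from h import *
from plant import *
p=read_camera("scene");t=read_camera("top")
s=get_state();e=s["eef_pos"]
us,ut=[proj(c,e)[0].astype(int) for c in(p,t)]
print(us,ut,s["opening"],s["finger_force"],s["contact_force"])
f=lambda c,u:c["pixels"][u[1]-45:u[1]+45,u[0]-60:u[0]+60,::-1]
cv2.imwrite("pics/c5.png",cv2.resize(np.hstack([f(p,us),f(t,ut)]),(800,300),interpolation=cv2.INTER_CUBIC))
E
python3 go.py .535 .018 .07 .05 .535 .018 .011 .05
```

```text
[252 217] [282 166] 0.23971625515059194 39.76629316806793 [-1.13494741 -0.34895734 -2.05029486]
t 4.9 shift [ 0.0008 -0.0024  0.0794] twist [ 0.0003  0.0017 -0.0004] F [-1.1 -0.3 -2.1] op 0.24 ff 39.8 p [0.5346 0.0162 0.1296]
t 4.9 shift [ 0.0009 -0.0024  0.1581] twist [ 0.0003  0.0017 -0.0004] F [-1.1 -0.3 -2.1] op 0.24 ff 39.8 p [0.5346 0.0162 0.1296]
```

View pics/c5.png

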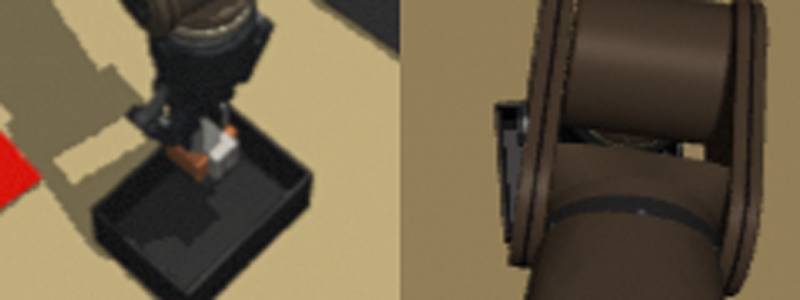

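The transformer hangs upright over the box (crop (205,150)), so I'll lower it.

Request:
{"method": "arm_command", "body": {"steps": [{"translation": [0,-0.001,0.04],"twist": [0,0,0],"fingers": -1},{"translation": [0,-0.001,0.08],"twist": [0,0,0],"fingers": -1},{"translation": [0,-0.001,0.115],"twist": [0,0,0],"fingers": -1},{"translation": [0,-0.001,0.138],"twist": [0,0,0],"fingers": -1},{"translation": [0,-0.001,0.138],"twist": [0,0,0],"fingers": -1}]}}

```text
time: 5.52
eef_pos: [0.5339, 0.0171, 0.0255]
tcp_rot: [1.0, 0.024, -0.002, -0.0]
contact_force: [-0.8, -0.1, -1.9]
opening: 0.243
finger_force: 39.8
```

Request:
{"method": "arm_command", "body": {"steps": [{"translation": [0,0,0.006],"twist": [0,0,0],"fingers": -1},{"translation": [0,0,0.011],"twist": [0,0,0],"fingers": -1},{"translation": [0,0,0.015],"twist": [0,0,0],"fingers": -1},{"translation": [0,0,0.018],"twist": [0,0,0],"fingers": -1},{"translation": [0,0,0.018],"twist": [0,0,0],"fingers": -1}]}}

```text
time: 6.15
eef_pos: [0.5351, 0.018, 0.0133]
tcp_rot: [1.0, 0.025, -0.0, -0.0]
contact_force: [0.4, 0.1, -2.1]
opening: 0.239
finger_force: 39.8
```

Request:
{"method": "arm_command", "body": {"steps": [{"translation": [0,0,0.001],"twist": [0,0,0],"fingers": -1},{"translation": [0,0,0.002],"twist": [0,0,0],"fingers": -1},{"translation": [0,0,0.0025],"twist": [0,0,0],"fingers": -1},{"translation": [0,0,0.0025],"twist": [0,0,0],"fingers": -1}]}}

```text
time: 6.65
eef_pos: [0.5353, 0.0179, 0.0116]
tcp_rot: [1.0, 0.025, -0.0, -0.0]
contact_force: [0.3, 0.9, -2.2]
opening: 0.235
finger_force: 39.8
```

Request:
{"method": "arm_command", "body": {"steps": [{"translation": [0,0,0.001],"twist": [0,0,0],"fingers": -1},{"translation": [0,0,0.0015],"twist": [0,0,0],"fingers": -1},{"translation": [0,0,0.0015],"twist": [0,0,0],"fingers": -1}]}}

```text
time: 7.02
eef_pos: [0.5352, 0.0179, 0.0104]
tcp_rot: [1.0, 0.025, -0.0, -0.0]
contact_force: [0.3, 0.1, -2.2]
opening: 0.237
finger_force: 39.8
```

Request:
{"method": "arm_command", "body": {"steps": [{"translation": [0,0,0.0008],"twist": [0,0,0],"fingers": -1},{"translation": [0,0,0.0015],"twist": [0,0,0],"fingers": -1},{"translation": [0,0,0.0015],"twist": [0,0,0],"fingers": -1}]}}

```text
time: 7.4
eef_pos: [0.5354, 0.0178, 0.0101]
tcp_rot: [1.0, 0.025, -0.0, 0.0]
contact_force: [-2.9, -0.4, 5.9]
opening: 0.236
finger_force: 40.6
```

Request:
{"method": "arm_command", "body": {"steps": [{"translation": [0,0,0],"twist": [0,0,0],"fingers": 0.2},{"translation": [0,0,0],"twist": [0,0,0],"fingers": 0.2},{"translation": [0,0,0],"twist": [0,0,0],"fingers": 0.2},{"translation": [0,0,0],"twist": [0,0,0],"fingers": 0.2}]}}

```text
time: 7.9
eef_pos: [0.5353, 0.0179, 0.0093]
tcp_rot: [1.0, 0.025, 0.0, 0.0]
contact_force: [0.0, 0.5, 0.5]
opening: 0.599
finger_force: 0.0
```

Request:
{"method": "arm_command", "body": {"steps": [{"translation": [0,0,-0.02],"twist": [0,0,0],"fingers": 0.2},{"translation": [0,0,-0.06],"twist": [0,0,0],"fingers": 0.2},{"translation": [0,0,-0.11],"twist": [0,0,0],"fingers": 0.2},{"translation": [0,0,-0.17],"twist": [0,0,0],"fingers": 0.2},{"translation": [0,0,-0.2],"twist": [0,0,0],"fingers": 0.2}]}}

```text
time: 8.52
eef_pos: [0.5369, 0.0176, 0.1639]
tcp_rot: [1.0, 0.025, 0.003, 0.001]
contact_force: [-0.1, 0.5, -0.2]
opening: 0.597
finger_force: 0.0
```

```bash
python3 go.py .468 .333 .15 .11
```

```text
t 8.53 shift [-0.0707 -0.4246  0.0175] twist [ 0.0014 -0.0057 -0.057 ] F [-0.1  0.5 -0.2] op 0.597 ff 0.0 p [0.5369 0.0176 0.1639]
```

Request:
{"method": "arm_command", "body": {"steps": [{"translation": [-0.014,-0.083,0],"twist": [0,0,-0.057],"fingers": 0.6},{"translation": [-0.028,-0.165,0],"twist": [0,0,-0.057],"fingers": 0.6},{"translation": [-0.042,-0.248,0],"twist": [0,0,-0.057],"fingers": 0.6},{"translation": [-0.056,-0.331,0],"twist": [0,0,-0.057],"fingers": 0.6},{"translation": [-0.07,-0.405,0],"twist": [0,0,-0.057],"fingers": 0.6}]}}

```text
time: 9.15
eef_pos: [0.4671, 0.3208, 0.1609]
tcp_rot: [0.998, 0.055, 0.001, -0.0]
contact_force: [0.2, 0.2, 0.5]
opening: 0.8
finger_force: 0.0
```

```bash
python3 - <<'E'
from h import *
from plant import *
p=read_camera("scene");t=read_camera("top")
print([(d["point"],round(d["conf"],2)) for d in recognise(p,"transformer_low")])
a=p["pixels"][195:270,210:310,::-1];b=t["pixels"][130:205,230:330,::-1]
cv2.imwrite("pics/c6.png",cv2.resize(np.hstack([a,b]),(800,300),interpolation=cv2.INTER_CUBIC))
E
python3 go.py .468 .333 .08 .11 .468 .333 .019 .11
```

```text
[([237.5, 251.1], 0.58)]
t 9.3 shift [ 0.0034 -0.0155  0.1073] twist [-0.0005 -0.0013  0.0046] F [ 0.2 -0.3 -0.6] op 0.801 ff 0.0 p [0.4667 0.3211 0.1605]
t 9.3 shift [ 0.0033 -0.0154  0.1887] twist [-0.0005 -0.0013  0.0046] F [ 0.2 -0.3 -0.6] op 0.801 ff 0.0 p [0.4667 0.3211 0.1605]
```

View pics/c6.png

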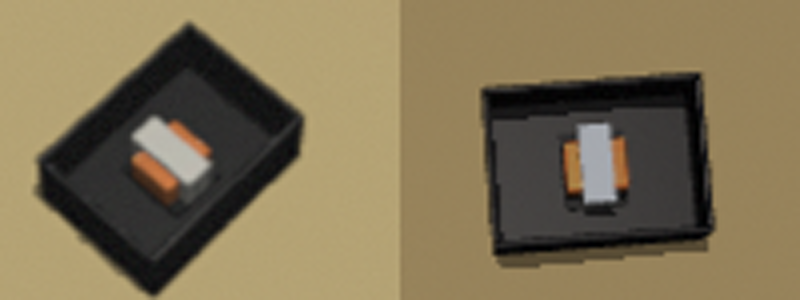

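The transformer stands upright in the middle of the box (scene crop (172,165), top crop (597,165)). Next is the lid bar.

Request:
{"method": "arm_command", "body": {"steps": [{"translation": [0.003,-0.0155,0.05],"twist": [0,0,0.004],"fingers": 0.2},{"translation": [0.003,-0.0155,0.1],"twist": [0,0,0.004],"fingers": 0.2},{"translation": [0.003,-0.0155,0.145],"twist": [0,0,0.004],"fingers": 0.2},{"translation": [0.003,-0.0155,0.172],"twist": [0,0,0.004],"fingers": 0.2},{"translation": [0.003,-0.0155,0.172],"twist": [0,0,0.004],"fingers": 0.2}]}}

```text
time: 9.93
eef_pos: [0.4679, 0.3292, 0.0292]
tcp_rot: [0.999, 0.052, -0.001, 0.001]
contact_force: [-0.3, -0.6, 0.1]
opening: 0.604
finger_force: 0.0
```

```bash
python3 go.py .468 .333 .019 .11
```

```text
t 9.93 shift [ 0.0007 -0.005   0.0136] twist [ 0.001   0.0026 -0.005 ] F [-0.3 -0.6  0.1] op 0.604 ff 0.0 p [0.4679 0.3292 0.0292]
```

Request:
{"method": "arm_command", "body": {"steps": [{"translation": [0,0,0.008],"twist": [0,0,0],"fingers": 0.2},{"translation": [0,0,0.0125],"twist": [0,0,0],"fingers": 0.2},{"translation": [0,0,0.0125],"twist": [0,0,0],"fingers": 0.2}]}}

```text
time: 10.3
eef_pos: [0.4688, 0.3305, 0.0215]
tcp_rot: [0.999, 0.053, 0.0, -0.0]
contact_force: [-0.3, -0.4, 0.7]
opening: 0.601
finger_force: 0.0
```

Request:
{"method": "arm_command", "body": {"steps": [{"translation": [0,0,0],"twist": [0,0,0],"fingers": -1},{"translation": [0,0,0],"twist": [0,0,0],"fingers": -1},{"translation": [0,0,0],"twist": [0,0,0],"fingers": -1},{"translation": [0,0,0],"twist": [0,0,0],"fingers": -1},{"translation": [0,0,0],"twist": [0,0,0],"fingers": -1}], "grip_force": 60}}

```text
time: 10.92
eef_pos: [0.4685, 0.3304, 0.021]
tcp_rot: [0.999, 0.053, 0.0, -0.0]
contact_force: [-0.2, -0.2, 0.3]
opening: 0.001
finger_force: 0.0
```

The fingers shut on nothing. Together with the 20 mm grip earlier (the core above the winding), this suggests the fingertips sit about 25 mm higher than the reported TCP. I'll test it by feel: reopen and go down in small steps, watching the force.

Request:
{"method": "arm_command", "body": {"steps": [{"translation": [0,0,0],"twist": [0,0,0],"fingers": 0.2},{"translation": [0,0,0],"twist": [0,0,0],"fingers": 0.2},{"translation": [0,0,0.003],"twist": [0,0,0],"fingers": 0.2},{"translation": [0,0,0.007],"twist": [0,0,0],"fingers": 0.2},{"translation": [0,0,0.0107],"twist": [0,0,0],"fingers": 0.2}]}}

```text
time: 11.55
eef_pos: [0.4684, 0.3303, 0.0126]
tcp_rot: [0.999, 0.053, -0.0, 0.0]
contact_force: [0.1, -0.2, -0.6]
opening: 0.599
finger_force: 0.0
```

```bash
python3 - <<'E'
from h import *
from plant import *
p=read_camera("scene");t=read_camera("top")
s=get_state();e=s["eef_pos"]
us,ut=[proj(c,e)[0] for c in(p,t)]
print(us,ut,s["opening"],e,s["contact_force"],s["qpos"])
f=lambda c,u:c["pixels"][int(u[1])-45:int(u[1])+45,int(u[0])-60:int(u[0])+60,::-1]
cv2.imwrite("pics/c7.png",cv2.resize(np.hstack([f(p,us),f(t,ut)]),(800,300),interpolation=cv2.INTER_CUBIC))
E
```

```text
[312.80261141 159.89157045] [167.61231937 198.01421905] 0.60237309684883 [0.46814233 0.33018177 0.01235135] [ 0.16005339 -0.29645272 -1.40562811] [ 4.37220825e-01  3.00848708e-01  1.94798177e+00 -8.90455624e-07
  8.93879982e-01  1.90231677e+00]
```

View pics/c7.png

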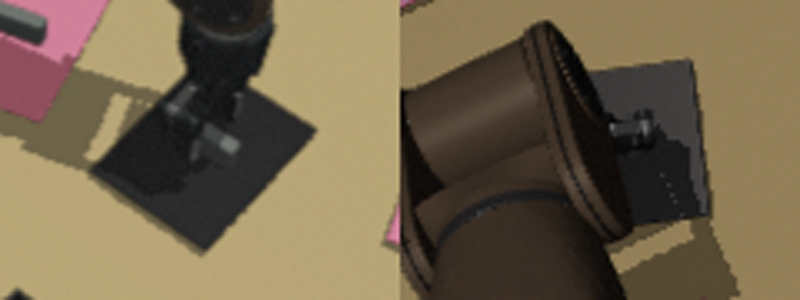

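Confirmed: the TCP reads 0.0126, below the plate top (0.015), with no contact, and the fingers straddle the bar (scene crop (205,135)). I'll go down another 16 mm and pinch.

Request:
{"method": "arm_command", "body": {"steps": [{"translation": [0,0,0.006],"twist": [0,0,0],"fingers": 0.2},{"translation": [0,0,0.012],"twist": [0,0,0],"fingers": 0.2},{"translation": [0,0,0.016],"twist": [0,0,0],"fingers": 0.2},{"translation": [0,0,0.02],"twist": [0,0,0],"fingers": 0.2},{"translation": [0,0,0.02],"twist": [0,0,0],"fingers": 0.2}]}}

```text
time: 12.28
eef_pos: [0.4683, 0.3303, -0.0024]
tcp_rot: [0.999, 0.053, -0.0, 0.0]
contact_force: [-0.1, -0.2, 0.8]
opening: 0.601
finger_force: 0.0
```

Request:
{"method": "arm_command", "body": {"steps": [{"translation": [0,0,0],"twist": [0,0,0],"fingers": -1},{"translation": [0,0,0],"twist": [0,0,0],"fingers": -1},{"translation": [0,0,0],"twist": [0,0,0],"fingers": -1},{"translation": [0,0,0],"twist": [0,0,0],"fingers": -1},{"translation": [0,0,0],"twist": [0,0,0],"fingers": -1}], "grip_force": 60}}

```text
time: 12.9
eef_pos: [0.4691, 0.3307, -0.0014]
tcp_rot: [0.999, 0.053, 0.001, -0.0]
contact_force: [0.1, 0.7, 2.9]
opening: 0.172
finger_force: 61.4
```

Request:
{"method": "arm_command", "body": {"steps": [{"translation": [0,0,-0.02],"twist": [0,0,0],"fingers": -1},{"translation": [0,0,-0.05],"twist": [0,0,0],"fingers": -1},{"translation": [0,0,-0.1],"twist": [0,0,0],"fingers": -1},{"translation": [0,0,-0.15],"twist": [0,0,0],"fingers": -1},{"translation": [0,0,-0.19],"twist": [0,0,0],"fingers": -1}]}}

```text
time: 13.52
eef_pos: [0.4682, 0.3301, 0.142]
tcp_rot: [0.999, 0.053, 0.0, 0.0]
contact_force: [-0.9, 0.7, -2.6]
opening: 0.169
finger_force: 60.6
```

```bash
python3 go.py .535 .018 .14 .055
```

```text
t 13.53 shift [0.0446 0.4231 0.0028] twist [ 0.0003 -0.      0.0485] F [-0.9  0.7 -2.6] op 0.169 ff 60.6 p [0.4682 0.3301 0.142 ]
```

Request:
{"method": "arm_command", "body": {"steps": [{"translation": [0.008,0.07,0],"twist": [0,0,0.01],"fingers": -1},{"translation": [0.016,0.15,0],"twist": [0,0,0.02],"fingers": -1},{"translation": [0.024,0.23,0],"twist": [0,0,0.03],"fingers": -1},{"translation": [0.032,0.31,0],"twist": [0,0,0.04],"fingers": -1},{"translation": [0.04,0.38,0],"twist": [0,0,0.048],"fingers": -1}]}}

```text
time: 14.15
eef_pos: [0.5278, 0.048, 0.1404]
tcp_rot: [1.0, 0.027, -0.001, 0.0]
contact_force: [1.1, -0.5, -2.8]
opening: 0.172
finger_force: 60.7
```

Request:
{"method": "arm_command", "body": {"steps": [{"translation": [0.003,0.03,0],"twist": [0,0,0],"fingers": -1},{"translation": [0.0045,0.043,0],"twist": [0,0,0],"fingers": -1},{"translation": [0.0045,0.043,0],"twist": [0,0,0],"fingers": -1},{"translation": [0.0045,0.043,0],"twist": [0,0,0],"fingers": -1}]}}

```text
time: 14.65
eef_pos: [0.5332, 0.0192, 0.1403]
tcp_rot: [1.0, 0.028, -0.0, -0.0]
contact_force: [0.0, -0.3, -1.9]
opening: 0.175
finger_force: 60.6
```

```bash
python3 - <<'E'
from h import *
from plant import *
p=read_camera("scene");t=read_camera("top");s=get_state()
z=s["eef_pos"][2]+.002
# lid mask: dark pixels; compare visible lid outline against expected by fitting in the scene view
x,f=fit([p],"lid",(.535,.018,.055),z0=z);print("lid fit",x.round(4),f)
E
python3 go.py .535 .018 .052 .055
```

```text
lid fit [0.5313 0.0173 0.0768] 2879.0625
t 14.75 shift [0.0021 0.0018 0.1178] twist [-0.0002  0.0003  0.002 ] F [ 0.  -0.6 -1.8] op 0.175 ff 60.6 p [0.5333 0.0193 0.1404]
```

Request:
{"method": "arm_command", "body": {"steps": [{"translation": [0.001,0.001,0.03],"twist": [0,0,0],"fingers": -1},{"translation": [0.002,0.002,0.06],"twist": [0,0,0],"fingers": -1},{"translation": [0.002,0.002,0.09],"twist": [0,0,0],"fingers": -1},{"translation": [0.002,0.002,0.107],"twist": [0,0,0],"fingers": -1},{"translation": [0.002,0.002,0.107],"twist": [0,0,0],"fingers": -1}]}}

```text
time: 15.38
eef_pos: [0.5344, 0.0173, 0.0593]
tcp_rot: [1.0, 0.028, -0.001, -0.0]
contact_force: [-0.8, -0.3, -1.2]
opening: 0.169
finger_force: 60.6
```

Request:
{"method": "arm_command", "body": {"steps": [{"translation": [0,0,0.003],"twist": [0,0,0],"fingers": -1},{"translation": [0,0,0.006],"twist": [0,0,0],"fingers": -1},{"translation": [0,0,0.009],"twist": [0,0,0],"fingers": -1},{"translation": [0,0,0.01],"twist": [0,0,0],"fingers": -1},{"translation": [0,0,0.01],"twist": [0,0,0],"fingers": -1}]}}

```text
time: 16.0
eef_pos: [0.5352, 0.0167, 0.0527]
tcp_rot: [1.0, 0.028, -0.0, -0.0]
contact_force: [-0.9, 0.0, -2.3]
opening: 0.175
finger_force: 60.6
```

Request:
{"method": "arm_command", "body": {"steps": [{"translation": [0,0,0.001],"twist": [0,0,0],"fingers": -1},{"translation": [0,0,0.002],"twist": [0,0,0],"fingers": -1},{"translation": [0,0,0.003],"twist": [0,0,0],"fingers": -1},{"translation": [0,0,0.003],"twist": [0,0,0],"fingers": -1}]}}

```text
time: 16.5
eef_pos: [0.5351, 0.0167, 0.0503]
tcp_rot: [1.0, 0.028, -0.0, -0.0]
contact_force: [-0.6, 0.0, -1.2]
opening: 0.172
finger_force: 60.6
```

Request:
{"method": "arm_command", "body": {"steps": [{"translation": [0,0,0.001],"twist": [0,0,0],"fingers": -1},{"translation": [0,0,0.0015],"twist": [0,0,0],"fingers": -1},{"translation": [0,0,0.0015],"twist": [0,0,0],"fingers": -1}]}}

```text
time: 16.88
eef_pos: [0.5351, 0.0167, 0.0493]
tcp_rot: [1.0, 0.028, -0.0, -0.0]
contact_force: [0.4, 0.2, -1.8]
opening: 0.174
finger_force: 60.6
```

Request:
{"method": "arm_command", "body": {"steps": [{"translation": [0,0,0.001],"twist": [0,0,0],"fingers": -1},{"translation": [0,0,0.0017],"twist": [0,0,0],"fingers": -1},{"translation": [0,0,0.0017],"twist": [0,0,0],"fingers": -1}]}}

```text
time: 17.25
eef_pos: [0.5353, 0.0167, 0.0485]
tcp_rot: [1.0, 0.028, -0.0, 0.0]
contact_force: [-1.9, -0.5, 2.9]
opening: 0.172
finger_force: 61.2
```

Request:
{"method": "arm_command", "body": {"steps": [{"translation": [0,0,0.0006],"twist": [0,0,0],"fingers": -1},{"translation": [0,0,0.0006],"twist": [0,0,0],"fingers": 0.0},{"translation": [0,0,0.0006],"twist": [0,0,0],"fingers": 0.0},{"translation": [0,0,0.0006],"twist": [0,0,0],"fingers": 0.0},{"translation": [0,0,0.0006],"twist": [0,0,0],"fingers": 0.0}]}}

```text
time: 17.88
eef_pos: [0.5352, 0.0167, 0.0475]
tcp_rot: [1.0, 0.028, 0.0, -0.0]
contact_force: [-0.7, -0.2, 0.2]
opening: 0.501
finger_force: 0.0
```

Request:
{"method": "arm_command", "body": {"steps": [{"translation": [0,0,-0.02],"twist": [0,0,0],"fingers": 0},{"translation": [0,0,-0.06],"twist": [0,0,0],"fingers": 0},{"translation": [0,0,-0.11],"twist": [0,0,0],"fingers": 0},{"translation": [0,0,-0.17],"twist": [0,0,0],"fingers": 0},{"translation": [0,0,-0.2],"twist": [0,0,0],"fingers": 0}]}}

```text
time: 18.5
eef_pos: [0.5367, 0.0165, 0.2022]
tcp_rot: [1.0, 0.028, 0.003, 0.001]
contact_force: [-0.3, 0.6, 0.8]
opening: 0.498
finger_force: 0.0
```

Request:
{"method": "arm_command", "body": {"steps": [{"translation": [0,-0.08,0],"twist": [0,0,0],"fingers": 0},{"translation": [0,-0.16,0],"twist": [0,0,0],"fingers": 0},{"translation": [0,-0.24,0],"twist": [0,0,0],"fingers": 0},{"translation": [0,-0.32,0],"twist": [0,0,0],"fingers": 0},{"translation": [0,-0.4,0],"twist": [0,0,0],"fingers": 0}]}}

```text
time: 19.12
eef_pos: [0.5185, 0.3183, 0.1992]
tcp_rot: [1.0, 0.028, 0.001, -0.0]
contact_force: [0.8, 0.4, 0.1]
opening: 0.502
finger_force: 0.0
```

```bash
python3 - <<'E'
from h import *
from plant import *
p=read_camera("scene");t=read_camera("top")
for k in([t],[p]):
    x,f=fit(k,"lid",(.535,.018,.055),z0=.05);print("lid",x.round(4),round(f))
a=p["pixels"][188:278,190:310,::-1];b=t["pixels"][123:213,220:340,::-1]
cv2.imwrite("pics/c8.png",cv2.resize(np.hstack([a,b]),(800,300),interpolation=cv2.INTER_CUBIC))
s=get_state();print(s["time"],s["eef_pos"],s["contact_force"])
E
```

```text
lid [0.5362 0.018  0.0559] 593
lid [0.5339 0.0147 0.0689] 326
19.225 [0.51753282 0.32137549 0.19893103] [ 0.15421511 -0.61085094 -0.45958715]
```

View pics/c8.png

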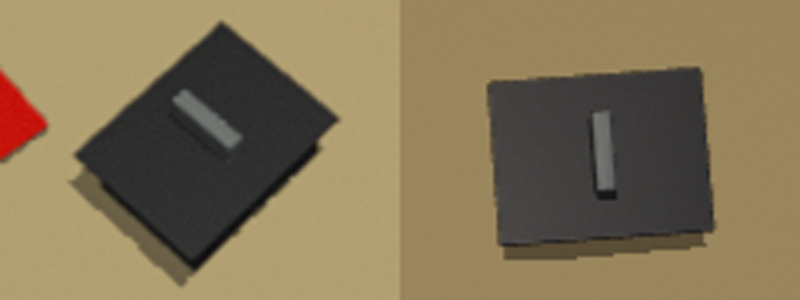

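The lid lies flat and even over the box (scene crop (207,145), top crop (600,157)). Its fitted pose matches the box to about 3 mm, and the gripper is clear, so I'll hand it in.

```bash
python3 -c "
from plant import *
print(sign_off())"
```

```text
the job is handed in; nothing more can be done
None
```

The job is handed in at about 19 s: the low transformer stands on the box floor, the black lid lies flat on the rim (fitted to about 3 mm), and I left the tall transformer alone; the sign-off gave no verdict.

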